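# Show a handset chassis to the inspection camera

## Robot

A 6-joint arm with a two-finger parallel gripper is mounted at the origin on the work surface. World frame = base frame: x ahead of the robot, y to its left, z up, the work surface at z = 0. Lengths are in m, angles in rad, forces in N, time in s.
With the tool pointing down it reaches from about 0.325 to 0.85 m from the base axis. Payload 15.5 kg.
Tool frame: the origin (TCP) lies at the very end of the fingers, on their centre line; the grasp point (between the pads) lies 19 mm behind it (grasp_offset is the distance from the TCP to the grasp point, in m); z points along the fingers, y is the direction in which the jaws open and shut (so a half turn about z gives the same grasp; the last joint's range is limited). The gripper opens to 91 mm and grips with 3 to 60 N. Pads are 32 mm wide; open, the fingers measure 118 mm over their backs; the gripper's body (76 mm by 178 mm) begins 60 mm behind the grasp point.
Start: joints at [-0.096, 0.494, 1.345, -0, 1.302, -0.096], TCP at [0.625, 0, 0.214] pointing down, gripper open.
Joint ranges: [-2.91, 2.91], [-0.82, 2.16], [0.22, 2.67], [-1.22, 4.37], [0.12, 2.79], [-3.08, 3.08]. Speed limits (rad/s): [1.89, 1.89, 2.57, 3.01, 3.01, 3.01].

## Interface

Orientations are given as a 3x3 rotation matrix whose columns are the frame's x, y, z axes.
In Python, from bench import * gives the robot as it stands.
- The arm moves only by the tool arm_command, never from a script. Its argument "commands" is a list of rows, each a list of 7 numbers: the shift along the world's x, y, z in mm, then the turn, a rotation vector about the world's x, y, z in degrees, then the closure, from 0 (fully open) to 1 (shut). A call has 1 to 10 rows; each row shifts and turns the commanded pose from where the row before left it; what a row does not reach is not made up. A row lasts 1/10 s, in which the tool goes at most 50 mm and 8.59 degrees, less where a joint would pass 70% of its speed; a pose out of reach is approached as far as the arm can. A call with a gripper value outside its range is refused whole. The fingers move at their own pace and stop on an object; "newtons" is the grip in N (left out, the last holds). Time passes only in rows, so rows that do not move let the fingers close. It gives the time, the measured TCP pose, the force and the opening at its end, in the units of the state.
- observe(): the state, without advancing time (a new reading comes with each control period).
- capture(name): name is "scene" or "side" or "wrist"; returns (picture, depth): 384x512x3 uint8, red, green, blue; 384x512 float32, m along the optical axis (not along the pixel's ray), 0 where there is no reading.
- camera_model(name): a dict with "mtx" (3x3 intrinsics, pixels), "k1" (the pictures are not rectified: a ray, as slopes to the right and down, at radius r is drawn at 1 + k1 r^2 times it, then the intrinsics apply), "T" (4x4, takes a point from camera to world coordinates); the wrist camera has in their place "tool_from_camera" (4x4, takes a point from camera to tool coordinates, whose origin is the TCP and whose axes are the flange's). Camera axes: x right, y down, z forward; pixel columns grow to the right and rows downward; lengths in m; the calibration is good to about 2 mm. A picture is of the moment at which its call begins: read the wrist's pose just before it. camera_model takes no time and is no camera call.
- close_job(): hands the job in, once; it reports no verdict.
The state is a dict: "time_s": time; "joints": joint angles; "qd": joint speeds; "joint_efforts": joint torques, N m; "eef_pos": TCP position; "eef_rot": TCP orientation; "contact_force": force on the tool from outside, world axes, zero at the start; "ft_torque": the same for the moment, N m; "finger_gap": opening from 0.0 (shut) to 1.0 (fully open).
Only numpy, scipy, OpenCV 4.12 (cv2) and the standard library are available. Lean on these libraries where they do the work, as an engineer would, in place of code of your own. Each camera call takes 0.05 s, during which the arm holds its last target. There are 200 camera calls.

## Task

Pull the tallest of the three bare metal handset chassis out of the slotted rack and hold it up to the inspection camera: its middle 150 mm in front of the lens and centred on the line of sight, square to the lens even though the camera looks down at a slant, long way upright with the gripped solid end uppermost, and the open battery-bay side facing the lens. Finish while still holding it there, motionless; do not touch the camera, and leave the two shorter chassis and everything else on the bench where they are.

Things in the scene. Friction and masses are not known exactly. Their poses are not given: they have to be found in the camera images.
- chassis_center (a point): centre (half-way up) of the tallest aluminium handset chassis: a plate 72 mm wide (x), 8 thick (y), 150 tall (z, up), 60 to 130 g, loose and upright in one of the rack's slots (which one varies), foot 10 mm above the bench. Its top 32 mm is a solid band of full thickness: grip there, across the 8 mm. Below it the -y side is open (battery bay 5 mm deep, 6 mm rims); the +y side is flat
- chassis_top (a point): middle of the top edge of the same tall chassis, 75 mm above its centre along its z
- chassis: the same tall chassis; origin at the centre of its bottom edge, axes as told for its centre
- rack: black plastic rack fixed on the bench, base 104 mm (x) by 165 (y), 10 thick; origin at the centre of its underside. Three slots along its x, at y = -50, 0 and +50 mm, each 11 mm wide and 76 long inside, floor 10 mm and walls 50 mm above the bench. The chassis stand with their axes along the rack's, battery bays to its -y
- lens (a point): centre of the front glass of the inspection camera's lens (barrel 34 mm across; black head behind it 65 x 54 x 46 mm). The camera looks along this point's -x, which slants down by 0.1 to 0.45 rad; y is level, z is up in its picture. Wanted: chassis centre 150 mm along -x from here, chassis -y side towards the lens, chassis z along this z
- cam: the camera's stand, fixed on the bench: base plate 130 x 120 x 14 mm, a 22 mm post, with the tilting head 285 mm above the bench; origin under the head's tilt axis; the lens is 62.5 mm ahead of that axis. Not to be touched
- short_a: a shorter chassis of the same kind, 66 x 8 x 112 mm, in another slot; origin at the centre of its bottom edge. To be left
- short_b: the second shorter chassis, 66 x 8 x 112 mm, in the remaining slot; origin at the centre of its bottom edge. To be left
- handset: a black handset lying flat, 146 x 70 x 8 mm, origin at the centre of its underside. To be left
- screwdriver: small screwdriver lying on the bench, 140 mm long. To be left
- tape: roll of tape lying flat, 80 mm across, 19 mm high. To be left
- flux: small amber jar, 42 mm across and 42 mm high. To be left
- tray: white divided parts tray, 120 x 160 x 25 mm. To be left
- meter: grey hand-held meter lying flat, 130 x 70 x 30 mm. To be left
Mind the look-alikes: they are no part of the job. Leave any blue look-alike of the chassis alone. Several things have the shape of the rack; the one meant has the colours described above.

How it is judged:
By the outcome, as a careful person would: the job done as asked, in the order asked, and still so for the second after the job is handed in, while the arm keeps its last pose, push and grip.
It also fails if it takes over 38 s, if anything falls off the work surface, if the arm or the gripper's body presses on something with over 40 N, if the wrist force passes 120 N, or if a joint passes its speed limit or range.

## Working session

There is one attempt and no reset: what is moved stays moved. The work goes in short steps, Python scripts to look and compute and a tool call to move; the robot and the scene stay as the last step left them, time stands still between calls to the robot, and variables do not carry over. Pictures are saved under pics/ and viewed, about 8 in all and at most 12, crops included, and the job is handed in when it is done.

Besides the shell and the picture viewer there is one more tool, called after "Request:" by a JSON object that holds its "api" and its "payload", one argument or row to a line. arm_command: Moves the arm, as the interface text tells. Its arguments: {"type":"object","properties":{"commands":{"type":"array"},"newtons":{"type":"number"}},"required":["commands"]}

```bash
mkdir -p pics; ls; cat > h.py <<'E'
from bench import *
import numpy as np, cv2
np.set_printoptions(precision=4,suppress=True)
def model(n,st=None):
    m=camera_model(n)
    if n=="wrist":
        st=st or observe(); W=np.eye(4);W[:3,:3]=st["eef_rot"];W[:3,3]=st["eef_pos"]
        T=W@np.array(m["tool_from_camera"])
    else: T=np.array(m["T"])
    return np.array(m["mtx"]),m["k1"],T
def rays(M,uv):
    K,k1,T=M; uv=np.atleast_2d(np.array(uv,float))
    d=np.c_[(uv[:,0]-K[0,2])/K[0,0],(uv[:,1]-K[1,2])/K[1,1]]
    p=d.copy()
    for _ in range(20): p=d/(1+k1*(p**2).sum(1,keepdims=True))
    return np.c_[p,np.ones(len(p))]
def pts(M,uv,z): # z depth -> world
    r=rays(M,uv)*np.atleast_1d(z)[:,None]; return r@M[2][:3,:3].T+M[2][:3,3]
def plane(M,uv,h):
    r=rays(M,uv)@M[2][:3,:3].T; o=M[2][:3,3]; return o+r*((h-o[2])/r[:,2])[:,None]
def cloud(M,dep):
    v,u=np.mgrid[:384,:512]; P=pts(M,np.c_[u.ravel(),v.ravel()],dep.ravel()).reshape(384,512,3); P[dep==0]=np.nan; return P
def save(n,im): cv2.imwrite("pics/"+n,im[...,::-1])
E
python3 - <<'E'
from h import *
ims=[]
for n in("scene","side"):
    p,d=capture(n); np.savez(n,p=p,d=d); save(n+"1.png",p)
    M=model(n); print(n,M[2],M[0][0,0],M[1])
E
```

```text
pics
scene [[-0.4486  0.6455 -0.6182  1.1305]
 [ 0.8937  0.3276 -0.3065  0.2956]
 [ 0.0046 -0.69   -0.7238  0.9492]
 [ 0.      0.      0.      1.    ]] 352.4784581139898 -0.068678573607231
side [[-0.9779 -0.1208  0.1708  0.2822]
 [-0.2091  0.5365 -0.8176  0.8742]
 [ 0.0072 -0.8352 -0.5498  0.7938]
 [ 0.      0.      0.      1.    ]] 385.8366373662571 -0.03984335669056404
```

View pics/scene1.png

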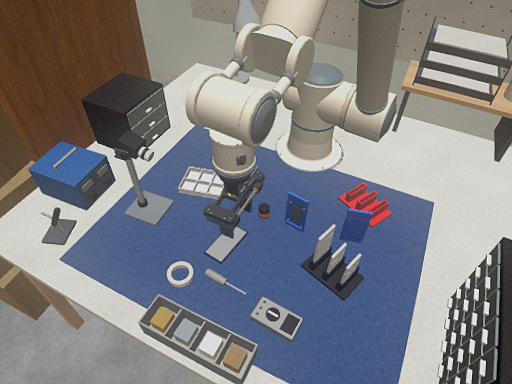

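View pics/side1.png

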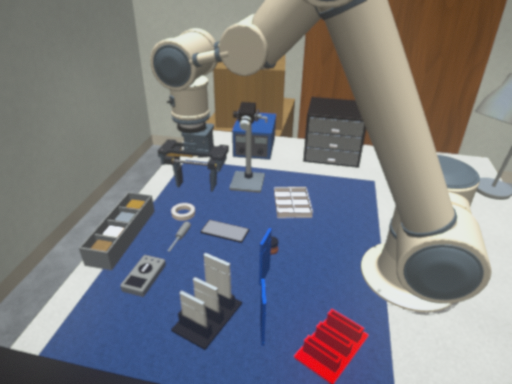

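The scene view shows the black rack at about (332,275) with three metal chassis, the tall one at (324,245). The look-alikes are the blue plates at (297,210) and (355,222) and the red rack at (365,203). The inspection camera is at (135,150), with its base at (148,208). Next I'll enlarge both views and measure.

```bash
python3 - <<'E'
from h import *
out=[]
for n,rk,cm in(("scene",(290,215,80,90),(85,110,100,120)),("side",(165,240,90,110),(215,90,70,110))):
    z=np.load(n+".npz");p,d=z["p"],z["d"];M=model(n);P=cloud(M,d)
    row=[cv2.resize(p[y:y+h,x:x+w],(390,290),interpolation=cv2.INTER_CUBIC) for x,y,w,h in(rk,cm)]
    out.append(np.hstack(row))
    x,y,w,h=rk; Q=P[y:y+h,x:x+w].reshape(-1,3);c=p[y:y+h,x:x+w].reshape(-1,3).astype(int)
    bright=(c.min(1)>110)&(Q[:,2]>.055); dark=(c.max(1)<60)&(Q[:,2]>.004)
    print(n,"bright",bright.sum(),np.nanmin(Q[bright],0),np.nanmax(Q[bright],0))
    t=Q[bright&(Q[:,2]>.128)]; print("tall n",len(t),t.mean(0),t.min(0),t.max(0))
    r=cv2.minAreaRect(t[:,:2].astype(np.float32)*1000);print("tall rect",r)
    r=cv2.minAreaRect(Q[dark][:,:2].astype(np.float32)*1000);print("rack rect",dark.sum(),r)
    for lo,hi in((.0,.02),(.04,.06)):
        q=Q[dark&(Q[:,2]>lo)&(Q[:,2]<hi)];print(lo,len(q),cv2.minAreaRect(q[:,:2].astype(np.float32)*1000))
    x,y,w,h=cm; Q=P[y:y+h,x:x+w].reshape(-1,3)
    b=Q[(Q[:,2]>.24)&(Q[:,2]<.36)&(np.hypot(Q[:,0]-.45,Q[:,1]+.35)<.4)]
    print("head",len(b),np.median(b,0),b.min(0),b.max(0))
save("crop1.png",np.vstack(out))
E
```

```text
scene bright 642 [0.4706 0.2045 0.0552] [0.5692 0.328  0.1636]
tall n 123 [0.51   0.2188 0.15  ] [0.4717 0.2045 0.1283] [0.5408 0.2328 0.1636]
tall rect ((505.690185546875, 218.73211669921875), (7.884918689727783, 71.65546417236328), 71.12223815917969)
rack rect 604 ((501.2442932128906, 206.5687255859375), (290.2520751953125, 104.81370544433594), 69.98538970947266)
0.0 288 ((523.213623046875, 267.6897277832031), (159.8828582763672, 103.9631118774414), 71.12946319580078)
0.04 136 ((522.3421630859375, 266.44427490234375), (120.85584259033203, 85.53204345703125), 71.46580505371094)
head 825 [ 0.5788 -0.369   0.2974] [ 0.5144 -0.4295  0.2514] [ 0.6161 -0.3169  0.3271]
side bright 1762 [0.4702 0.2043 0.055 ] [0.5678 0.3302 0.1637]
tall n 315 [0.5035 0.2235 0.148 ] [0.4702 0.2043 0.1281] [0.5396 0.236  0.1637]
tall rect ((504.7294921875, 221.09632873535156), (11.356016159057617, 72.73451232910156), 71.65306091308594)
rack rect 690 ((521.66796875, 279.0015563964844), (139.62701416015625, 90.77784729003906), 71.45805358886719)
0.0 210 ((521.8036499023438, 279.40625), (138.7733612060547, 90.77784729003906), 71.45805358886719)
0.04 148 ((517.75, 270.74029541015625), (114.67680358886719, 81.99235534667969), 70.5571060180664)
head 770 [ 0.5532 -0.3436  0.3085] [ 0.5165 -0.4199  0.2402] [0.6125 0.0396 0.3383]
```

View pics/crop1.png

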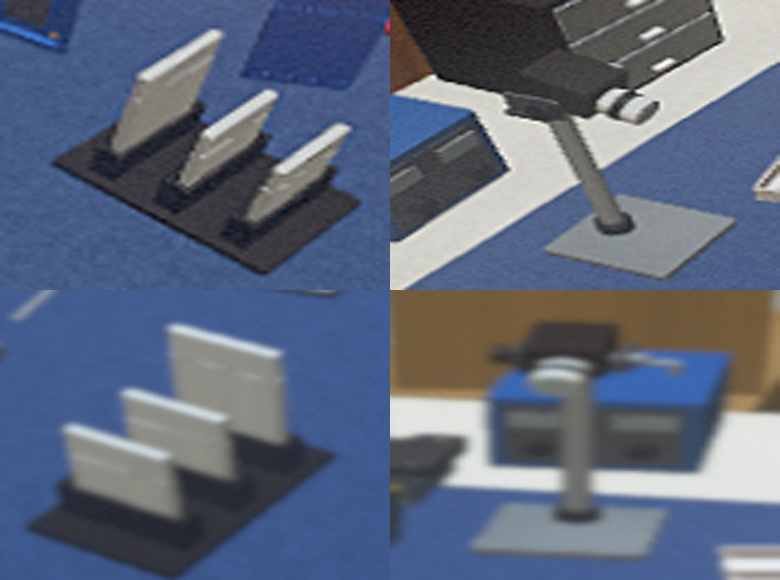

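Both views show three metal chassis in the black rack. The tall one is in the end slot at side (217,275), which fits; the blue plates and red rack don't. A step line is visible on the faces towards +y. I'll check the bay side by depth and measure the camera.

```bash
python3 - <<'E'
from h import *
a=np.radians(71.3); nn=np.array([np.cos(a),np.sin(a),0]); L=np.array([nn[1],-nn[0],0]); c=np.array([.505,.220,0])
for n,cm in(("scene",(85,110,100,120)),("side",(215,90,70,110))):
    z=np.load(n+".npz");p,d=z["p"],z["d"];M=model(n);P=cloud(M,d).reshape(-1,3);col=p.reshape(-1,3).astype(int)
    s=(P-c)@nn; l=(P-c)@L
    for lo,hi in((.062,.075),(.075,.09),(.09,.105),(.105,.118),(.118,.126),(.13,.14),(.14,.152),(.152,.158),(.1585,.166)):
        k=(abs(s)<.02)&(abs(l)<.027)&(P[:,2]>lo)&(P[:,2]<hi)&(col.min(1)>90)
        print(n,lo,k.sum(),np.nanmedian(s[k])*1e3 if k.any() else None)
    x,y,w,h=cm; m=np.zeros((384,512),bool);m[y:y+h,x:x+w]=1;m=m.ravel()&(np.hypot(P[:,0]-.55,P[:,1]+.37)<.13)
    q=P[m&(P[:,2]>.05)&(P[:,2]<.22)];print("post",len(q),np.median(q,0), q.std(0))
    q=P[m&(P[:,2]>.008)&(P[:,2]<.02)];print("plate",len(q),cv2.minAreaRect(q[:,:2].astype(np.float32)*1000))
    k=m&(P[:,2]>.235); q=P[k&(col.min(1)>100)];print("barrel",len(q),q.mean(0),q.min(0),q.max(0))
    q=P[k&(col.max(1)<90)];print("head",len(q),q.mean(0),cv2.minAreaRect(q[:,:2].astype(np.float32)*1000),q[:,2].min(),q[:,2].max())
    np.save(n+"_cam.npy",np.c_[P[k],col[k]])
E
```

```text
scene 0.062 19 2.226872742089391
scene 0.075 25 1.8951218835592634
scene 0.09 24 1.8239632268890011
scene 0.105 22 1.9040068563138248
scene 0.118 12 1.9692531861492149
scene 0.13 15 1.861515155481498
scene 0.14 25 1.9178602758782797
scene 0.152 14 1.6532819780451717
scene 0.1585 31 -0.9952524965700726
post 252 [ 0.5751 -0.4084  0.1387] [0.0052 0.0046 0.0498]
plate 868 ((533.1558837890625, -390.1122741699219), (136.55712890625, 221.96376037597656), 89.31063842773438)
barrel 131 [ 0.5708 -0.3415  0.2814] [ 0.5144 -0.4295  0.2514] [ 0.6053 -0.3169  0.2977]
head 663 [ 0.5792 -0.3743  0.3025] ((577.0479125976562, -368.5804748535156), (92.45286560058594, 83.63722229003906), 74.61492156982422) 0.23944118043099705 0.32705427032694645
side 0.062 53 3.893881924378543
side 0.075 75 3.716483233689052
side 0.09 71 3.7928581845147047
side 0.105 71 3.6414279993156278
side 0.118 38 3.790368307339427
side 0.13 53 3.5814628273767264
side 0.14 64 3.811351040920441
side 0.152 34 3.4857763545547877
side 0.1585 62 1.0720222651079678
post 204 [ 0.5653 -0.407   0.1374] [0.0052 0.0035 0.0494]
plate 546 ((549.19921875, -398.99639892578125), (214.64637756347656, 198.6680450439453), 14.852245330810547)
barrel 132 [ 0.5563 -0.3336  0.2816] [ 0.5165 -0.3864  0.2566] [ 0.5771 -0.314   0.2973]
head 304 [ 0.5646 -0.3688  0.3057] ((568.340576171875, -371.3207092285156), (84.87013244628906, 68.05754089355469), 14.799606323242188) 0.263110472859705 0.32751795299298214
```

```bash
python3 - <<'E'
from h import *
m=camera_model("wrist");print(np.array(m["tool_from_camera"]),m["mtx"][0][0]);print(observe()["eef_rot"])
for n,cm in(("scene",(85,110,100,120)),("side",(215,90,70,110))):
    z=np.load(n+".npz");p,d=z["p"],z["d"];M=model(n);P=cloud(M,d);h=cv2.cvtColor(p,cv2.COLOR_RGB2HSV)
    x,y,w,hh=cm;k=np.zeros((384,512),bool);k[y:y+hh,x:x+w]=1
    k&=(h[...,1]<90)&(P[...,2]>.006)&(P[...,2]<.022)&(np.hypot(P[...,0]-.56,P[...,1]+.38)<.1)
    k=cv2.morphologyEx(k.astype(np.uint8),cv2.MORPH_OPEN,np.ones((3,3)))>0
    q=P[k];print(n,"plate",len(q),cv2.minAreaRect(q[:,:2].astype(np.float32)*1000))
    b=(h[...,0]>100)&(h[...,0]<125)&(P[...,2]>.03)&(h[...,1]>150)&(P[...,0]>.2)&(P[...,1]>-.1)
    nl,lab,st,_=cv2.connectedComponentsWithStats(b.astype(np.uint8))
    for i in range(1,nl):
        if st[i,4]>60: q=P[lab==i];print("blue",st[i],q.min(0),q.max(0))
    c=np.load(n+"_cam.npy")
    b=c[(c[:,3:].min(1)>100)&(c[:,1]>-.36)&(c[:,2]>.25),:3]; print("barrel",len(b),b.min(0),b.max(0))
    u=np.array([-.255,.967,0]);print("front along u",np.percentile(b@u,[5,50,90,98]))
    kk=b[b@u>np.percentile(b@u,98)-.008];print(len(kk),np.median(kk,0),kk.mean(0),kk.min(0),kk.max(0))
E
```

```text
[[-0.0002 -0.9584 -0.2855  0.081 ]
 [ 1.      0.0002 -0.0013 -0.0001]
 [ 0.0013 -0.2855  0.9584 -0.1707]
 [ 0.      0.      0.      1.    ]] 333.7413020949919
[[-0.      1.     -0.0011]
 [ 1.      0.      0.0001]
 [ 0.0001 -0.0011 -1.    ]]
scene plate 866 ((566.3609008789062, -390.05072021484375), (122.32022094726562, 132.36708068847656), 3.5079264640808105)
barrel 115 [ 0.5493 -0.3536  0.2514] [ 0.5823 -0.3169  0.2937]
front along u [-0.4856 -0.4634 -0.4532 -0.4511]
36 [ 0.566  -0.3212  0.2806] [ 0.5652 -0.3211  0.2792] [ 0.5493 -0.3278  0.2579] [ 0.5781 -0.3169  0.2877]
side plate 533 ((566.0934448242188, -395.11273193359375), (119.66629791259766, 149.81982421875), 4.194383144378662)
blue [259 228  12 111 680] [0.3656 0.0632 0.03  ] [0.4169 0.3222 0.1534]
barrel 120 [ 0.5459 -0.3568  0.2566] [ 0.5771 -0.314   0.2973]
front along u [-0.482  -0.4575 -0.4506 -0.4481]
53 [ 0.5575 -0.3199  0.2765] [ 0.5591 -0.3202  0.2761] [ 0.5465 -0.3259  0.2596] [ 0.5745 -0.314   0.2884]
```

The camera base plate is yawed about 4°, and the lens is near (0.563, -0.318, 0.273). The chassis depth is flat on its +n face, so the bay is on the -n side. I'll take a closer wrist look at the lens first.

Request:
{"api": "arm_command", "payload": {
  "commands": [
    [-9, -34, 20, 0, 0, 0, 0],
    [-9, -34, 20, 0, 0, 0, 0],
    [-9, -34, 20, 0, 0, 0, 0],
    [-9, -34, 20, 0, 0, 0, 0],
    [-9, -34, 20, 0, 0, 0, 0],
    [-9, -34, 20, 0, 0, 0, 0],
    [-6, -34, 20, 0, 0, 0, 0],
    [0, 0, 0, 0, 0, 0, 0],
    [0, 0, 0, 0, 0, 0, 0]
  ]
}}

```text
time_s: 1.0
eef_pos: [0.5648, -0.2385, 0.3537]
eef_rot: [[0.001, 1.0, 0.0], [1.0, -0.001, 0.0], [0.0, 0.0, -1.0]]
contact_force: [0.2, 0.3, -0.5]
finger_gap: 1.006
```

```bash
python3 - <<'E'
from h import *
st=observe();p,d=capture("wrist");np.savez("w1",p=p,d=d,T=model("wrist",st)[2]);save("w1.png",p)
print(st["eef_pos"],st["time_s"],st["joints"],d[d>0].min())
E
```

```text
[ 0.5648 -0.2385  0.3537] 1.0 [-0.4971  0.3809  1.1545  0.0002  1.6063 -0.4957] 0.0621296
```

View pics/w1.png

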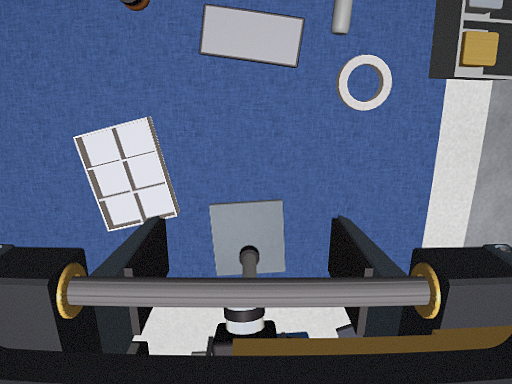

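The wrist view shows the stand's plate at (248,238), the post at (249,255), and the lens barrel at (245,318), partly behind the gripper's bar. Going higher and further over will clear it.

Request:
{"api": "arm_command", "payload": {
  "commands": [
    [0, 0, 40, 0, 0, 0, 0],
    [0, -35, 30, 0, 0, 0, 0],
    [0, -35, 10, 0, 0, 0, 0],
    [0, 0, 0, 0, 0, 0, 0],
    [0, 0, 0, 0, 0, 0, 0]
  ]
}}

```text
time_s: 1.55
eef_pos: [0.5652, -0.3073, 0.4327]
eef_rot: [[-0.0, 1.0, -0.001], [1.0, 0.0, 0.001], [0.001, -0.001, -1.0]]
contact_force: [1.1, 0.2, -0.7]
finger_gap: 0.999
```

```bash
python3 - <<'E'
from h import *
st=observe();M=model("wrist",st);p,d=capture("wrist");np.savez("w2",p=p,d=d,T=M[2]);save("w2.png",cv2.resize(p,(768,576)))
print(st["eef_pos"],st["time_s"])
P=cloud(M,d);h=cv2.cvtColor(p,cv2.COLOR_RGB2HSV)
k=(h[...,1]<70)&(abs(P[...,2]-.014)<.006)&(np.hypot(P[...,0]-.566,P[...,1]+.39)<.1)
q=P[k];print("plate",k.sum(),cv2.minAreaRect(q[:,:2].astype(np.float32)*1000),np.median(q[:,2]))
k=(P[...,2]>.24)&(P[...,2]<.34)&(np.hypot(P[...,0]-.566,P[...,1]+.37)<.1)
br=k&(p.min(2)>110); dk=k&(p.max(2)<90)
for n,kk in(("barrel",br),("head",dk)):
    q=P[kk];v,u=np.nonzero(kk);print(n,len(q),u.min(),u.max(),v.min(),v.max(),q.min(0),q.max(0),cv2.minAreaRect(q[:,:2].astype(np.float32)*1000))
q=P[dk]
for lo in np.arange(-.46,-.30,.01):
    s=P[k&(P[...,1]>=lo)&(P[...,1]<lo+.01)]
    if len(s)>5: print(round(lo+.005,3),len(s),"x",s[:,0].min(),s[:,0].max(),"zmax",np.percentile(s[:,2],95))
E
```

```text
[ 0.5652 -0.3073  0.4327] 1.55
plate 3345 ((563.72265625, -390.917236328125), (119.2911376953125, 130.19290161132812), 3.9709665775299072) 0.014192368571356306
barrel 977 199 293 188 276 [ 0.5133 -0.4095  0.2577] [ 0.6112 -0.3165  0.3128] ((552.88916015625, -368.44366455078125), (85.484375, 92.33041381835938), 27.693532943725586)
head 1485 212 294 202 276 [ 0.5269 -0.4253  0.2603] [ 0.6117 -0.3299  0.3213] ((570.031005859375, -375.5585632324219), (89.35459899902344, 85.20848083496094), 80.21987915039062)
-0.425 12 x 0.5951119676952531 0.5976493000454507 zmax 0.26633106562753633
-0.415 23 x 0.5337296865190955 0.5965303302837006 zmax 0.29105375457795923
-0.405 113 x 0.5286219387129004 0.6000253147229807 zmax 0.29573279638979544
-0.395 342 x 0.5279599369902603 0.5997646275984255 zmax 0.3215573209462364
-0.385 844 x 0.5135330197344342 0.6116873767652767 zmax 0.320300360924351
-0.375 956 x 0.5130219258222336 0.6111458166886781 zmax 0.3171063486711957
-0.365 742 x 0.5353042898333467 0.6109713790978483 zmax 0.3145373746619652
-0.355 684 x 0.5354310717688144 0.588564583035615 zmax 0.3116642765281467
-0.345 626 x 0.5364550907125339 0.5874421965150116 zmax 0.30858954606996963
-0.335 362 x 0.5422918790010094 0.5791096697918903 zmax 0.29141901944892235
-0.325 332 x 0.5436029136618974 0.5756937299096111 zmax 0.28744525752925837
-0.315 91 x 0.5460688888534045 0.5756185499616592 zmax 0.2851784005303498
```

View pics/w2.png

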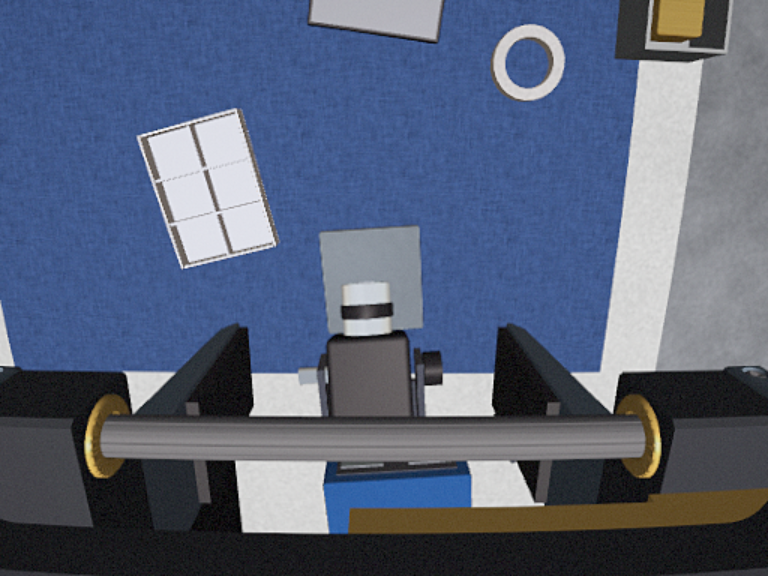

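The overhead view is clean: head top at (368,375) and barrel at (367,305) in the enlarged picture. Fitting the head-top plane gives the tilt, and the barrel gives the lens front.

```bash
cat > lens.py <<'E'
from h import *
z=np.load("w2.npz");p,d=z["p"],z["d"];M=(model("wrist")[0],model("wrist")[1],z["T"]);P=cloud(M,d)
k=(P[...,1]>-.388)&(P[...,1]<-.343)&(P[...,0]>.542)&(P[...,0]<.582)&(P[...,2]>.295)&(P[...,2]<.33)
q=P[k];c=q.mean(0);nz=np.linalg.svd(q-c)[2][2];nz*=np.sign(nz[2]);res=(q-c)@nz
print("plane",len(q),nz,res.std(),"yaw of normal",np.degrees(np.arctan2(-nz[0],nz[1])),"tilt",np.arcsin(np.hypot(*nz[:2])))
yaw=np.radians(3.97);t=np.arcsin(np.hypot(*nz[:2]));u=np.array([-np.sin(yaw),np.cos(yaw),0])
look=np.cos(t)*u-[0,0,np.sin(t)];lz=np.sin(t)*u+[0,0,np.cos(t)];ly=np.cross(lz,-look)
print("look",look,"lz",lz,"ly",ly)
B=P[(P[...,1]>-.342)&(P[...,1]<-.30)&(P[...,2]>.24)&(P[...,0]>.53)&(P[...,0]<.59)]
o=np.array([.564,-.39,.285]);s=(B-c)
sl,sy,sz=s@look,s@ly,s@lz
for lo in np.arange(.02,.075,.004):
    m=(sl>=lo)&(sl<lo+.004)
    if m.sum()>8: print(f"{lo:.3f} n{m.sum()} y {sy[m].min():.4f} {sy[m].max():.4f} ztop {np.percentile(sz[m],97):.4f} zmin {sz[m].min():.4f}")
H=P[(P[...,1]>-.39)&(P[...,1]<-.343)&(P[...,2]>.29)&(abs(P[...,0]-.562)<.032)];hy=(H-c)@ly;print("head y",np.percentile(hy,[1,99]))
from scipy.optimize import least_squares
m=(sl>.03)&(sz<-.003)
f=least_squares(lambda a:np.hypot(sy[m]-a[0],sz[m]-a[1])-a[2],[0,-.023,.017],loss="soft_l1",f_scale=.001);print("cyl",f.x, "front",np.sort(sl)[-12:])
E
python3 lens.py
```

```text
plane 1963 [-0.0177  0.3118  0.95  ] 0.0013722319381339072 yaw of normal 3.254472119662385 tilt 0.31762278009820494
look [-0.0658  0.9477 -0.3123] lz [-0.0216  0.3116  0.95  ] ly [0.9976 0.0692 0.    ]
0.028 n37 y -0.0082 0.0150 ztop -0.0116 zmin -0.0215
0.032 n131 y -0.0167 0.0185 ztop -0.0109 zmin -0.0291
0.036 n137 y -0.0166 0.0187 ztop -0.0106 zmin -0.0332
0.040 n133 y -0.0179 0.0178 ztop -0.0109 zmin -0.0301
0.044 n128 y -0.0162 0.0169 ztop -0.0116 zmin -0.0254
0.048 n127 y -0.0160 0.0163 ztop -0.0110 zmin -0.0257
0.052 n128 y -0.0156 0.0166 ztop -0.0116 zmin -0.0246
0.056 n28 y -0.0154 0.0156 ztop -0.0120 zmin -0.0251
head y [-0.0314  0.0264]
cyl [ 0.0003 -0.0292  0.0172] front [0.0568 0.0568 0.0568 0.0568 0.0569 0.0569 0.0569 0.057  0.0571 0.0571
 0.0572 0.0573]
```

```bash
cat >> lens.py <<'E'
print("----")
i=abs(res)<.0025;g=np.linalg.lstsq(np.c_[q[i]@u,q[i]@ly,np.ones(i.sum())],q[i][:,2],rcond=None)[0];print("head slope tilt",np.arctan(-g[0]),"roll",g[1])
# barrel: tilt from a free cylinder fit with yaw fixed
def r(a):
    lk=np.cos(a[2])*u-[0,0,np.sin(a[2])];zz=np.sin(a[2])*u+[0,0,np.cos(a[2])]
    return np.hypot((B[m]-c)@ly-a[0],(B[m]-c)@zz-a[1])-.017
f2=least_squares(r,[0,-.028,.3],loss="soft_l1",f_scale=.001);print("barrel tilt",f2.x)
lens=c+look*.0568+ly*.0003-lz*.0289;print("lens",lens,"z by tilt .3176/.29:",.285-.0625*np.sin(.3176),.285-.0625*np.sin(.29))
ax=lens-look*.0625;print("axis point",ax)
E
python3 lens.py | sed '1,/----/d'
```

```text
head slope tilt 0.2943219494074624 roll -0.004581625742001522
barrel tilt [ 0.0003 -0.0262  0.3783]
lens [ 0.5594 -0.3216  0.2677] z by tilt .3176/.29: 0.26548203175946883 0.2671279859309478
axis point [ 0.5635 -0.3808  0.2872]
```

Lens is about (0.559, -0.3215, 0.267), yaw 4°, tilt about 0.305. Now over to the tall chassis, turning the jaws across its thickness.

Request:
{"api": "arm_command", "payload": {
  "commands": [
    [-5, 40, 0, 0, 0, 7, 0.5],
    [-5, 45, -10, 0, 0, 7, 0.5],
    [-5, 45, -15, 0, 0, 7, 0.5],
    [-5, 45, -15, 0, 0, 7, 0.5],
    [-5, 45, -15, 0, 0, 7, 0.5],
    [-5, 45, -15, 0, 0, 7, 0.5],
    [-5, 45, -15, 0, 0, 7, 0.5],
    [-5, 45, -15, 0, 0, 7, 0.5],
    [-5, 45, -15, 0, 0, 7, 0.5],
    [-5, 45, -15, 0, 0, 7, 0.5]
  ]
}}

```text
time_s: 2.6
eef_pos: [0.5131, 0.1399, 0.3029]
eef_rot: [[-0.942, 0.336, -0.001], [0.336, 0.942, 0.0], [0.001, -0.0, -1.0]]
contact_force: [1.0, -1.0, 0.6]
finger_gap: 0.499
```

Request:
{"api": "arm_command", "payload": {
  "commands": [
    [-5, 45, -15, 0, 0, 1.3, 0.5],
    [-5, 37, -15, 0, 0, 0, 0.5],
    [0, 0, 0, 0, 0, 0, 0.5],
    [0, 0, 0, 0, 0, 0, 0.5]
  ]
}}

```text
time_s: 3.0
eef_pos: [0.5034, 0.2203, 0.2732]
eef_rot: [[-0.948, 0.318, -0.002], [0.318, 0.948, -0.001], [0.001, -0.001, -1.0]]
contact_force: [0.0, -0.6, 0.5]
finger_gap: 0.499
```

```bash
python3 - <<'E'
from h import *
st=observe();M=model("wrist",st);p,d=capture("wrist");np.savez("w3",p=p,d=d,T=M[2]);save("w3.png",cv2.resize(p,(768,576)))
print(st["eef_pos"],st["eef_rot"],st["time_s"],st["joints"])
P=cloud(M,d)
k=(abs(P[...,2]-.160)<.005)&(abs(P[...,0]-.505)<.06)&(abs(P[...,1]-.22)<.04)&(p.min(2)>110)
q=P[k];print(k.sum(),cv2.minAreaRect(q[:,:2].astype(np.float32)*1000),np.median(q[:,2]))
v,u=np.nonzero(k);r=cv2.minAreaRect(np.c_[u,v].astype(np.float32));W=plane(M,cv2.boxPoints(r),.160)
print(r,W.mean(0),"edges",np.linalg.norm(W-np.roll(W,1,0),axis=1),[np.degrees(np.arctan2(*(e[1::-1]))) for e in W-np.roll(W,1,0)])
E
```

```text
[0.5034 0.2203 0.2732] [[-0.9482  0.3176 -0.0017]
 [ 0.3176  0.9482 -0.0006]
 [ 0.0014 -0.0011 -1.    ]] 3.0 [ 0.3039  0.3331  1.4457 -0.      1.3646 -0.9438]
718 ((503.27288818359375, 220.36473083496094), (7.849400520324707, 71.99603271484375), 71.25359344482422) 0.15981312027017092
((248.5, 188.0), (78.0, 9.0), 90.0) [0.503  0.2206 0.16  ] edges [0.0717 0.0077 0.0717 0.0082] [np.float64(161.27912046442378), np.float64(71.4957628490106), np.float64(-18.2872847773883), np.float64(-108.47735234314933)]
```

View pics/w3.png

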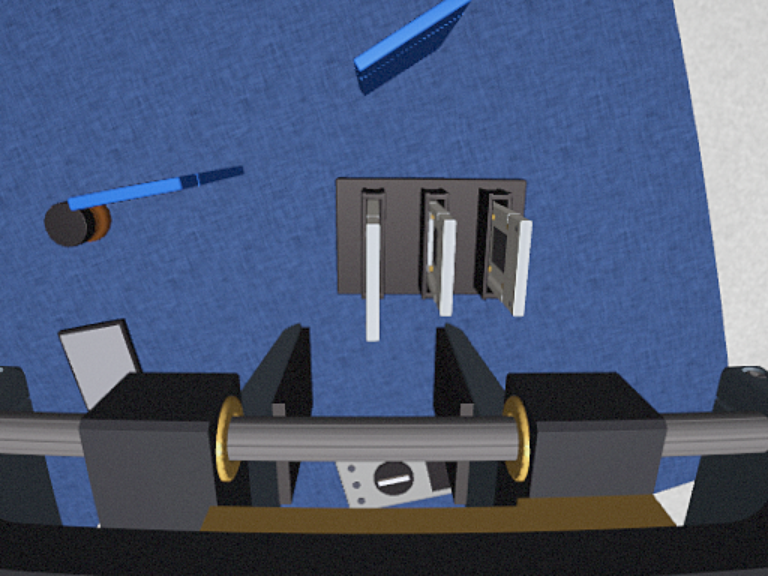

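The close look shows the tall top edge at (373,280), its centre at (0.503, 0.2205) and the jaws aligned with it. The shorts' open bays face image left (-n), which confirms the bay side. Descending and gripping.

Request:
{"api": "arm_command", "payload": {
  "commands": [
    [0, 0, -40, 0, 0, 0, 0.5],
    [0, 0, -40, 0, 0, 0, 0.5],
    [0, 0, -35, 0, 0, 0, 0.5],
    [0, 0, -20, 0, 0, 0, 0.5],
    [0, 0, -8, 0, 0, 0, 0.5],
    [0, 0, 0, 0, 0, 0, 0.7],
    [0, 0, 0, 0, 0, 0, 1],
    [0, 0, 0, 0, 0, 0, 1],
    [0, 0, 0, 0, 0, 0, 1],
    [0, 0, 0, 0, 0, 0, 1]
  ],
  "newtons": 25
}}

```text
time_s: 4.05
eef_pos: [0.5053, 0.2191, 0.1315]
eef_rot: [[-0.947, 0.321, 0.001], [0.321, 0.947, 0.0], [-0.001, 0.001, -1.0]]
contact_force: [0.8, 0.4, -0.2]
finger_gap: 0.099
```

Request:
{"api": "arm_command", "payload": {
  "commands": [
    [0, 0, 0, 0, 0, 0, 1],
    [0, 0, 0, 0, 0, 0, 1],
    [0, 0, 0, 0, 0, 0, 1]
  ]
}}

```text
time_s: 4.35
eef_pos: [0.5054, 0.2192, 0.1315]
eef_rot: [[-0.947, 0.321, 0.001], [0.321, 0.947, 0.0], [-0.001, 0.001, -1.0]]
contact_force: [-0.8, -0.3, 6.6]
finger_gap: 0.082
```

Request:
{"api": "arm_command", "payload": {
  "commands": [
    [0, 0, 5, 0, 0, 0, 1],
    [0, 0, 10, 0, 0, 0, 1],
    [0, 0, 15, 0, 0, 0, 1],
    [0, 0, 15, 0, 0, 0, 1],
    [0, 0, 20, 0, 0, 0, 1],
    [0, 0, 30, 0, 0, 0, 1],
    [0, 0, 30, 0, 0, 0, 1],
    [0, 0, 30, 0, 0, 0, 1],
    [0, 0, 20, 0, 0, 0, 1],
    [0, 0, 0, 0, 0, 0, 1]
  ]
}}

```text
time_s: 5.35
eef_pos: [0.5061, 0.2193, 0.3094]
eef_rot: [[-0.947, 0.321, 0.005], [0.321, 0.947, 0.001], [-0.004, 0.003, -1.0]]
contact_force: [-0.3, 0.7, -1.7]
finger_gap: 0.086
```

```bash
python3 - <<'E'
from h import *
st=observe();print(st["eef_pos"],st["eef_rot"],st["finger_gap"],st["contact_force"],st["time_s"],st["joints"])
p,d=capture("side");save("s2.png",cv2.resize(p[120:380,100:320],(660,780)[:2])[:600]);np.savez("s2",p=p,d=d)
# target TCP pose: tool y = look ; tool z = -lz ; tool x = y x z
t=.305;yaw=np.radians(3.97);u=np.array([-np.sin(yaw),np.cos(yaw),0]);look=np.cos(t)*u-[0,0,np.sin(t)];lz=np.sin(t)*u+[0,0,np.cos(t)]
lens=np.array([.5593,-.3215,.267]);c=lens+.15*look
R=np.c_[np.cross(look,-lz),look,-lz];R0=np.array(st["eef_rot"])
from scipy.spatial.transform import Rotation as Ro
print("target tcp",c+.0465*lz,"centre",c,"rotvec deg",np.degrees(Ro.from_matrix(R@R0.T).as_rotvec()))
print(R)
E
```

```text
[0.5061 0.2193 0.3094] [[-0.9472  0.3206  0.0049]
 [ 0.3206  0.9472  0.0015]
 [-0.0042  0.003  -1.    ]] 0.0862498726637951 [-0.2763  0.6523 -1.6719] 5.35 [ 0.3007  0.3051  1.3876 -0.      1.4437 -0.9437]
target tcp [ 0.5484 -0.1648  0.2663] centre [ 0.5494 -0.1788  0.222 ] rotvec deg [-17.584    2.5153  22.4512]
[[-0.9976 -0.066   0.0208]
 [-0.0692  0.9516 -0.2996]
 [ 0.     -0.3003 -0.9538]]
```

View pics/s2.png

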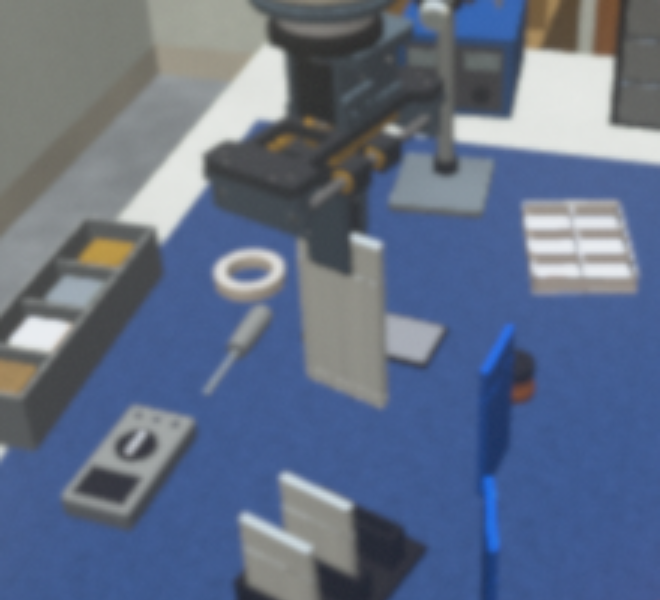

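The tall chassis is held upright and clear of the rack, at about (340,320) in the crop; the shorts are still in place. Now to a stand-off in front of the lens, turning on the way.

Request:
{"api": "arm_command", "payload": {
  "commands": [
    [4, -20, 0, -0.6, 0.1, 1.0, 1],
    [4, -32, 0, -1.9, 0.3, 2.4, 1],
    [4, -35, 0, -1.9, 0.3, 2.4, 1],
    [4, -35, -5, -1.9, 0.3, 2.4, 1],
    [4, -35, -5, -1.9, 0.3, 2.4, 1],
    [4, -35, -5, -1.9, 0.3, 2.4, 1],
    [4, -35, -5, -1.9, 0.3, 2.4, 1],
    [4, -35, -5, -1.9, 0.2, 2.4, 1],
    [3, -30, -5, -1.9, 0.2, 2.4, 1],
    [3, -20, -5, -1.8, 0.1, 2.3, 1]
  ]
}}

```text
time_s: 6.4
eef_pos: [0.5422, -0.0948, 0.2696]
eef_rot: [[-0.998, -0.067, 0.016], [-0.069, 0.95, -0.305], [0.005, -0.305, -0.952]]
contact_force: [0.2, 0.5, -0.9]
finger_gap: 0.086
```

Request:
{"api": "arm_command", "payload": {
  "commands": [
    [0, -10, 0, 0, 0, 0, 1],
    [0, 0, 0, 0, 0, 0, 1],
    [0, 0, 0, 0, 0, 0, 1]
  ]
}}

```text
time_s: 6.7
eef_pos: [0.5429, -0.1025, 0.2709]
eef_rot: [[-0.998, -0.065, 0.018], [-0.067, 0.951, -0.303], [0.002, -0.303, -0.953]]
contact_force: [0.3, -0.2, -0.8]
finger_gap: 0.088
```

```bash
cat > meas.py <<'E'
from h import *
from scipy.spatial.transform import Rotation as Ro
import sys
st=observe();E=np.array(st["eef_pos"]);R0=np.array(st["eef_rot"])
t=.305;yaw=np.radians(3.97);u=np.array([-np.sin(yaw),np.cos(yaw),0]);look=np.cos(t)*u-[0,0,np.sin(t)];lz=np.sin(t)*u+[0,0,np.cos(t)]
lens=np.array([.5593,-.3215,.267]);c=lens+.15*look;R=np.c_[np.cross(look,-lz),look,-lz]
print(st["time_s"],st["finger_gap"],"tcp",E,"d",c+.0465*lz-E,"rot",np.degrees(Ro.from_matrix(R@R0.T).as_rotvec()))
for n in("scene","side"):
    M=model(n);p,d=capture(n);P=cloud(M,d);np.savez(sys.argv[1]+n,p=p,d=d)
    Q=(P-E)@R0  # tool coords; chassis around: x +-.036, y ~0, z -.03..+.12
    k=(abs(Q[...,0])<.05)&(abs(Q[...,1])<.02)&(Q[...,2]>.006)&(Q[...,2]<.14)&(p.min(2)>90)
    nl,lab,sts,_=cv2.connectedComponentsWithStats(k.astype(np.uint8));k=lab==1+np.argmax(sts[1:,4])
    q=Q[k];print(n,len(q),"x",np.percentile(q[:,0],[1,99]),"z max",np.percentile(q[:,2],[2,99]))
    a=q[q[:,2]<.1];g=np.linalg.lstsq(np.c_[a[:,0],a[:,2],np.ones(len(a))],a[:,1],rcond=None)[0]
    print("  face y=",g,"rms",(np.c_[a[:,0],a[:,2],np.ones(len(a))]@g-a[:,1]).std())
    v,u_=np.nonzero(k);print("  px",u_.min(),u_.max(),v.min(),v.max()); 
    fr=cv2.minAreaRect((q[:,[0,2]]*1000).astype(np.float32));print("  rect",fr)
    w,h=110,110;cx,cy=int(u_.mean()),int(v.mean())
    save(sys.argv[1]+n+".png",cv2.resize(p[max(0,cy-70):cy+70,max(0,cx-90):cx+90],(720,560),interpolation=cv2.INTER_CUBIC))
E
python3 meas.py m1
```

```text
6.7 0.0883067498685542 tcp [ 0.5429 -0.1025  0.2709] d [ 0.0056 -0.0623 -0.0046] rot [ 0.1791 -0.1311  0.1239]
scene 71 x [-0.0374 -0.0197] z max [0.0105 0.1177]
  face y= [0.181  0.0004 0.0076] rms 0.002404208913646182
  px 204 214 185 207
  rect ((-26.64698600769043, 63.650611877441406), (21.794689178466797, 111.85228729248047), 0.30552491545677185)
side 596 x [-0.035   0.0362] z max [0.0083 0.1196]
  face y= [-0.0143 -0.0058  0.0031] rms 0.0017106800055424203
  px 222 247 157 183
  rect ((0.18482208251953125, 64.5121078491211), (72.76388549804688, 117.00619506835938), 0.13764292001724243)
```

Held square. The side-view cloud puts the chassis centre about 45 to 46 mm below the TCP and within about 1 mm sideways. Closing in.

Request:
{"api": "arm_command", "payload": {
  "commands": [
    [1, -10, -1, 0, 0, 0, 1],
    [1, -15, -1, 0.1, 0, 0, 1],
    [1, -15, -1, 0.1, -0.1, 0.1, 1],
    [1, -10, -1, 0, 0, 0, 1],
    [1, -7, -1, 0, 0, 0, 1],
    [1, -5, 0, 0, 0, 0, 1],
    [0, 0, 0, 0, 0, 0, 1],
    [0, 0, 0, 0, 0, 0, 1],
    [0, 0, 0, 0, 0, 0, 1]
  ]
}}

```text
time_s: 7.7
eef_pos: [0.549, -0.1646, 0.2659]
eef_rot: [[-0.998, -0.067, 0.021], [-0.07, 0.951, -0.3], [0.0, -0.301, -0.954]]
contact_force: [0.4, -0.4, -1.6]
finger_gap: 0.086
```

```bash
python3 meas.py m2; python3 - <<'E'
from h import *
# head top plane from scene & side clouds, for tilt/lens check
yaw=np.radians(3.97);u=np.array([-np.sin(yaw),np.cos(yaw),0])
ly=np.array([np.cos(yaw),np.sin(yaw),0])
for f,n in(("scene","scene"),("side","side"),("m2scene","scene"),("m2side","side")):
    z=np.load(f+".npz");p,d=z["p"],z["d"];P=cloud(model(n),d)
    k=(P[...,1]>-.392)&(P[...,1]<-.338)&(P[...,0]>.538)&(P[...,0]<.586)&(P[...,2]>.295)&(P[...,2]<.335)&(p.max(2)<95)
    q=P[k]
    if len(q)<30: print(f,len(q));continue
    for _ in range(4):
        A=np.c_[q@u+.36,q@ly-.53,np.ones(len(q))];g=np.linalg.lstsq(A,q[:,2],rcond=None)[0];r=A@g-q[:,2];q=q[abs(r)<max(2*r.std(),.001)]
    print(f,len(q),"tilt",np.arctan(-g[0]),"roll",g[1],"z0",g[2],"rms",r.std())
    B=P[(P[...,1]>-.342)&(P[...,1]<-.30)&(P[...,2]>.24)&(P[...,2]<.3)&(abs(P[...,0]-.56)<.03)&(p.min(2)>95)]
    if len(B): print("  barrel",len(B),"x mid",np.percentile(B[:,0],[3,97]),"u front",np.percentile(B@u,[90,99]),"z",np.percentile(B[:,2],[3,97]))
E
```

```text
7.7 0.08572555999050133 tcp [ 0.549  -0.1646  0.2659] d [-0.0006 -0.0002  0.0004] rot [ 0.0339 -0.0254 -0.0661]
scene 115 x [-0.0381  0.0352] z max [0.0095 0.1211]
  face y= [ 0.0573 -0.0024  0.0036] rms 0.002189705003624018
  px 185 202 173 203
  rect ((-1.3994331359863281, 64.28176879882812), (114.4996109008789, 73.97271728515625), 89.76488494873047)
side 557 x [-0.035   0.0362] z max [0.0079 0.1178]
  face y= [-0.0123 -0.0043  0.003 ] rms 0.0017093706937242811
  px 225 249 148 174
  rect ((0.2786598205566406, 63.2459716796875), (114.33282470703125, 72.4608383178711), 89.8466796875)
scene 185 tilt 0.3079700992257314 roll 0.01129776304216984 z0 0.2993207034290633 rms 0.00111187088058542
  barrel 81 x mid [0.5529 0.5795] u front [-0.3573 -0.3555] z [0.2554 0.29  ]
side 135 tilt 0.35083926899638707 roll 0.013273725300052441 z0 0.2982466818911543 rms 0.0022611438186339677
  barrel 102 x mid [0.5465 0.5749] u front [-0.3565 -0.3531] z [0.2593 0.2929]
m2scene 190 tilt 0.3184491560864398 roll -0.005664883750033878 z0 0.29858335904620187 rms 0.0011976351319029615
  barrel 82 x mid [0.552  0.5795] u front [-0.3575 -0.3559] z [0.256  0.2904]
m2side 47 tilt 0.396948038326505 roll 0.019725137249389735 z0 0.29461242747387145 rms 0.0039646046914144925
  barrel 10 x mid [0.5454 0.5481] u front [-0.3578 -0.3575] z [0.2625 0.2827]
```

View pics/m2scene.png

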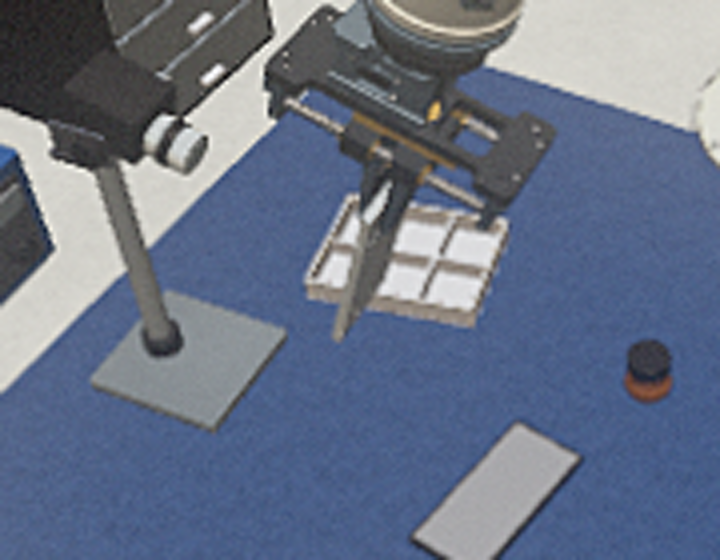

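The scene view shows the chassis at (370,260) hanging in front of the lens at (190,150), leaning to match the tilt. Tilt estimates of 0.294 to 0.318 from the better views agree with the 0.305 used. The fixed cameras put the lens about 2 mm further in +x than the wrist camera did, so I'll nudge 1.5 mm and settle.

Request:
{"api": "arm_command", "payload": {
  "commands": [
    [1.5, 0, 0, 0, 0, 0, 1],
    [0, 0, 0, 0, 0, 0, 1],
    [0, 0, 0, 0, 0, 0, 1],
    [0, 0, 0, 0, 0, 0, 1],
    [0, 0, 0, 0, 0, 0, 1],
    [0, 0, 0, 0, 0, 0, 1]
  ]
}}

```text
time_s: 8.4
eef_pos: [0.5505, -0.165, 0.2659]
eef_rot: [[-0.998, -0.067, 0.021], [-0.07, 0.951, -0.3], [0.001, -0.301, -0.954]]
contact_force: [0.1, 0.6, -1.3]
finger_gap: 0.085
```

```bash
python3 - <<'E'
from h import *
st=observe();print(st["time_s"],st["eef_pos"],np.abs(st["qd"]).max(),st["finger_gap"],st["contact_force"])
p,d=capture("side");P=cloud(model("side"),d);P0=cloud(model("side"),np.load("side.npz")["d"])
k=(P[...,2]>.06)&(P0[...,2]>.06)&(P[...,2]<.125)&(abs(P[...,0]-.53)<.07)&(abs(P[...,1]-.30)<.06)
print("shorts moved (median m):",np.nanmedian(np.abs(P-P0)[k],0),k.sum())
close_job()
E
```

```text
8.4 [ 0.5505 -0.165   0.2659] 0.0011043736820555677 0.08520588004907081 [ 0.0622  0.6075 -1.3275]
shorts moved (median m): [0.0004 0.001  0.0012] 948
the job is handed in; nothing more can be done
```

I pulled the tallest chassis from the end slot of the black rack, gripped across its solid band. It is now held 150 mm in front of the inspection lens with its length upright, solid end up and bay side towards the lens. I handed the job in at about 8.5 s of robot time.

**Last checks:**
- **Stillness:** the arm was motionless, the grip was steady at about 8 mm, and the load on the tool was about 1.3 N, roughly the chassis's weight.
- **Squareness:** the held chassis was in line with the tool within about 1° in the side view. The scene view sees it nearly edge-on and was less clear.
- **Short chassis:** any movement was within measuring noise, about 1 mm.
- **Bay side:** I did not see the bay of the held chassis directly. I worked it out from its flat far side and from the shorts' bays, which face the same way in the rack.

**Disagreements:**
- **Lens position:** the wrist and fixed cameras differed by about 2 to 4 mm sideways, so I took a compromise with a 1.5 mm nudge.
- **Camera tilt:** the better estimates ranged from 0.294 to 0.318 rad, and I used 0.305. The poorer fits (barrel shape and side view) gave 0.35 to 0.40, and I disregarded them.

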